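# Load the parts tray past the spring gate

## Robot

A 7-joint arm with a two-finger parallel gripper is mounted at the origin on the work surface. World frame = base frame: x ahead of the robot, y to its left, z up, the work surface at z = 0. Lengths are in mm, angles in rad, forces in N, time in s.
With the tool pointing down it reaches from about 350 to 900 mm from the base axis. Payload 8.1 kg.
Tool frame: the origin (TCP) lies midway between the tips of the shut fingers; the grasp point (between the pads) lies 19 mm behind it; z points along the fingers, y is the line along which they close (so a half turn about z gives the same grasp; the last joint's range is limited). The gripper opens to 92 mm and grips with 3 to 60 N. Pads are 19 mm wide; open, the fingers measure 130 mm over their backs; the gripper's body (75 mm by 190 mm) begins 47 mm behind the grasp point.
Start: joints at [1.106, 0.434, 0.025, 1.573, -0.012, 1.134, -0.075], TCP at [221.201, -584.561, 226.742] pointing down, gripper open.
Joint ranges: [-2.62, 2.62], [-0.44, 2.09], [-1.27, 1.32], [0.08, 2.57], [-1.32, 4.46], [0.12, 2], [-2.74, 2.74]. Speed limits (rad/s): [2.22, 2.22, 3.01, 3.01, 3.14, 3.14, 3.14].

## Interface

Orientations are given as [roll, pitch, yaw] about the fixed x, y, z axes, in that order (R = Rz(yaw) Ry(pitch) Rx(roll)).
In Python, from bench import r gives the robot as it stands. The module is installed in compiled form; this text tells all that it offers.
- The arm moves only by the tool apply_moves, never from a script. Its argument "commands" is a list of rows, each a list of 7 numbers: the shift along the tool's x, y, z scaled (see below), then the turn, a rotation vector about the tool's x, y, z scaled (see below), then the opening, from -1 (shut) to 1 (fully open), so that 0 is half open. In form: [[dx, dy, dz, wx, wy, wz, jaw], ...]. A call has 1 to 8 rows; each row is the pose to reach, as a shift and turn from the pose commanded when the call began, along the tool's axes at that moment, turning the shorter way round; what a row does not reach only later rows make up. The controller multiplies each number of a shift by 0.4 m and each number of a turn by 180 degrees. A row lasts 1/8 s, in which the tool goes at most 62.5 mm and 10.7 degrees, less where a joint would pass 70% of its speed; a pose out of reach is approached as far as the arm can. A call with a number of a shift or a turn outside -1 to 1 is refused whole. A call with a gripper value outside its range is refused whole. The fingers move at their own pace and stop on an object; the grip force is fixed at half the most. Time passes only in rows, so rows that repeat a pose let the fingers close. It gives the time, the measured TCP pose, the force, the opening and the grip force at its end, in the units of the state.
- r.state(): the state, without advancing time (a new reading comes with each control period).
- r.get_image(name): name is "scene" or "top" or "wrist"; returns the picture (400x640x3 uint8, red, green, blue); there is no depth.
- r.camera_info(name): a dict with "fx", "fy", "cx", "cy" (pixels), "origin" and "rotation" of the camera in the world. Camera axes: x right, y down, z forward; pixel columns grow to the right and rows downward; lengths in mm; the calibration is good to about 2 mm. A picture is of the moment at which its call begins: read the wrist's pose just before it. camera_info takes no time and is no camera call; for the wrist camera it gives the pose at the moment of the call.
- r.finish_job(): hands the job in; it is judged then, once.
Trained networks look in the newest picture that a camera, given by its name, has taken for a name from the list of things; names that differ only in an ending like _2 or _b are one class to them, and where a whole thing is asked for, a point or a joint stands for the part that bears it (a point fixed in the world has none). Each returns a list of dicts, best first, with "score" (0 to 1); they miss things now and then, are a little off and sometimes report something else, mostly with a low value. They report only what shows in the picture. A call takes as long as a camera call.
- r.boxes_of(camera, label): "at" ([x, y, z] in mm, in world coordinates, good to about 4 mm: the middle of the surface that is visible of it).
- r.silhouettes(camera, label): "region" (400x640 bool, what is visible of it).
The state is a dict: "time": time; "joint_pos": joint angles; "joint_vel": joint speeds; "joint_efforts": joint torques, N m; "position": TCP position; "tcp_rot": TCP orientation; "ft_force": force on the tool from outside, world axes, zero at the start; "wrist_torque": the same for the moment, N m; "opening": finger opening in mm; "grip_force": force on a finger pad.
Only numpy, scipy, OpenCV 4.12 (cv2) and the standard library are available. Lean on these libraries where they do the work, as an engineer would, in place of code of your own. Each camera call takes 0.05 s, during which the arm holds its last target. There are 200 camera calls.

## Task

Press the gate's lever down with one fingertip to raise the spring gate and, keeping it held open, push the tray by its upright push plate along the chute with the other fingertip until it is fully home against the end stop; only then let the gate close behind the tray's box and move clear. The gate must not come down on the tray; do not grip or lift the tray, and leave the other things on the bench alone.

Things in the scene. Friction and masses are not known exactly. Their poses are not given: they have to be found in the camera images.
- chute: aluminium loading chute fixed to the bench. Origin: on the bench top, on the channel's centre line, below the gate's hinge. x = direction of the push (to the end stop), y = towards the gate lever's side, z up. Base plate 4 mm thick, x -290 to 220, y -47 to 85 mm. Channel inside y -33 to 33 mm, floor 4 mm and tops of its 4 mm walls 20 mm above the bench.
- end_stop (a point): centre of the end stop's face, across the channel: chute x = 192 mm, y = 0, 16 mm above the bench; the stop's top is 32 mm above the bench. The tray's box rests against it when home
- gate (a joint): hinge angle of the sprung steel gate, rad: 0 closed, 0.40 fully open (stop). A seesaw: pressing its lever down raises its blade; it shuts by itself when let go. Holding it open takes about 0.4 N m (2 N at 200 mm, 5 N at 80 mm from the hinge).
- gate_hinge (a point): on the hinge line (along chute y), mid-width of the lever: chute x = 0, y = 58 mm, 40 mm above the bench. The hinge stands between two cheeks, x -12 to 12, y 38 to 80 mm, tops 48 mm above the bench. Does not move
- lever_end (a point): middle of the top edge of the free end of the gate's lever: a straight flat bar 28 mm wide (chute y 44 to 72 mm), 8 mm thick, running 262 mm upstream (chute -x) from the hinge, beside the channel. Closed, it slopes up from the hinge at 0.40 rad (this end 146 mm above the bench); fully open it lies level, its whole top face 44 mm above the bench
- blade_foot (a point): middle of the lower edge of the gate's blade, a 5 mm steel plate 60 mm wide across the channel, hung from a cross-beam downstream of the hinge. Closed: chute x = 80 mm, 18 mm above the bench (blocks the tray's box, not its tail); fully open 51 mm above the bench (39 mm at 0.25 rad)
- tray: loose grey plastic tray in the channel, 0.28 to 0.5 kg, 252 mm long. Origin: underside, mid-width, at the rear face of its push plate; x forwards, z up. Upright push plate 56 wide, 8 thick, 68 mm tall; flat tail x 8 to 162, 40 wide, 6 mm high; open box with six turned parts x 162 to 252, 62 wide, 32 mm tall. Starts with the box upstream of the closed blade; home, its origin is at chute x = -60 mm
- push_face (a point): rear face of the tray's push plate, mid-width, 44 mm above the tray's underside (48 mm above the bench): pushed here towards +x; the plate's top is 72 mm above the bench
- tray_front (a point): middle of the front face of the tray's box, 16 mm above its underside; reaches chute x = 192 mm when home, with the box beyond the blade and the tail under it
- screwdriver: bystander, to be left alone: screwdriver, 170 mm long, lying flat; origin at its underside's centre
- wrench: bystander, to be left alone: open-ended wrench, 150 mm long, lying flat; origin at its underside's centre
- jar: bystander, to be left alone: small lidded white jar, 56 mm across, 70 mm tall; origin at its underside's centre
- collar: bystander, to be left alone: steel collar (thick ring), 52 mm across, 22 mm tall; origin at its underside's centre
- vee_block: bystander, to be left alone: dark steel vee block, 50 x 36 x 34 mm; origin at its underside's centre
- spindle: bystander, to be left alone: turned aluminium spindle standing on its 36 mm flange, 50 mm tall; origin at its underside's centre

How it is judged:
By the outcome, as a careful person would: the job done as asked, in the order asked, and still so for the second after the job is handed in, with the robot touching nothing.
It also fails if it takes over 48 s, if anything falls off the work surface, if the arm or the gripper's body presses on something with over 40 N, if the wrist force passes 120 N, or if a joint passes its speed limit or range.

## Working session

There is one attempt and no reset: what is moved stays moved. The work goes in short steps, Python scripts to look and compute and a tool call to move; the robot and the scene stay as the last step left them, time stands still between calls to the robot, and variables do not carry over. Pictures are saved under pics/ and viewed, at most 10 in all, crops included, and the job is handed in when it is done.

Besides the shell and the picture viewer there is one more tool, called after "Call:" by a JSON object that holds its "method" and its "body". apply_moves: Moves the arm, as the interface text tells. Shifts and turns lie within -1 to 1; 1 stands for 0.4 m of shift or 180 degrees of turn. Its arguments: {"type":"object","properties":{"commands":{"type":"array","items":{"type":"array","items":{"type":"number"}}}},"required":["commands"]}

```bash
mkdir -p pics
python3 - <<'E'
from bench import r
import cv2,numpy as np
for c in ("scene","top"):
    im=r.get_image(c); cv2.imwrite(f"pics/{c}0.png",im[:,:,::-1])
    i=r.camera_info(c); print(c,i)
    for l in ("chute","lever_end","gate_hinge","blade_foot","push_face","tray_front","end_stop","tray","gate","jar","screwdriver","wrench","collar","vee_block","spindle"):
        try: print(l,[(np.round(d["at"]),round(d["score"],2)) for d in r.boxes_of(c,l)[:2]])
        except Exception as e: print(l,e)
s=r.state();print(s)
E
```

```text
scene {'fx': 406.44521135280814, 'fy': 406.44521135280814, 'cx': 334.8941495801856, 'cy': 195.49800120657036, 'origin': array([946.7665633 , 633.15309518, 494.24060982]), 'rotation': array([-2.11889916,  0.00503881,  2.55862463])}
chute [(array([588., 241.,   5.]), 0.69), (array([545., 142.,  62.]), 0.55)]
lever_end [(array([548., 142.,  60.]), 0.95)]
gate_hinge [(array([588., 239.,   6.]), 0.68)]
blade_foot [(array([550., 146.,  62.]), 0.67)]
push_face [(array([597.,  83.,  26.]), 0.94)]
tray_front [(array([593.,  79.,  20.]), 0.68), (array([587., 238.,   7.]), 0.3)]
end_stop [(array([587., 235.,   2.]), 0.92)]
tray [(array([590.,  84.,  24.]), 0.97)]
gate [(array([549., 146.,  68.]), 0.73)]
jar [(array([477., 203.,  41.]), 0.96), (array([724., 188.,   4.]), 0.15)]
screwdriver [(array([711.,  -5.,  22.]), 0.96)]
wrench [(array([724., 188.,   7.]), 0.65)]
collar [(array([706., 328.,  20.]), 0.83), (array([454.,  54.,  10.]), 0.55)]
vee_block [(array([489., 316.,  25.]), 0.88)]
spindle [(array([455.,  54.,  11.]), 0.73)]
top {'fx': 366.14796520314894, 'fy': 366.14796520314894, 'cx': 3
[... 1091 characters left out ...]
10643128,  0.43447929,  0.02495922,  1.57319784, -0.01158775,
        1.13400146, -0.07512356]), 'joint_vel': array([ 2.09425905e-03, -1.56896809e-04, -7.90946921e-04, -4.55140169e-05,
        8.17445435e-04, -8.71852608e-04, -5.06994338e-04]), 'joint_efforts': array([ 2.21061646e-04, -6.67644882e+01,  9.83957872e-01, -3.14802182e+01,
       -6.07662275e-02,  3.28591210e-02, -2.67709959e-05]), 'position': array([ 221.20183733, -584.56125394,  226.75508424]), 'tcp_rot': array([3.14153366e+00, 9.20715887e-07, 3.61698796e-01]), 'ft_force': array([0.26525945, 0.02287456, 0.36098326]), 'wrist_torque': array([-0.01927719,  0.00167172, -0.04655365]), 'grip_force': 0.0, 'opening': 91.74150626538001}
```

View pics/top0.png

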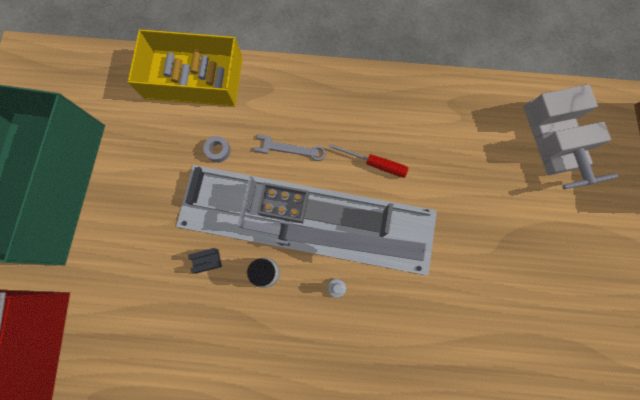

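View pics/scene0.png

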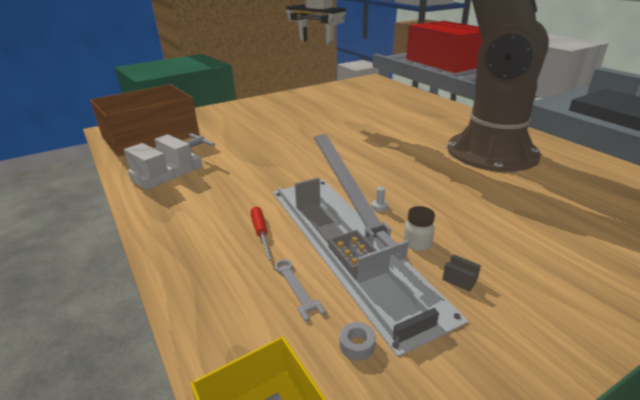

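The top view shows the chute base-plate corners near (193,167), (436,210), (428,273) and (178,228). The push goes left (world +y), with the lever on the robot's side and the push plate at about (387,220). In the scene view the plate corners are near (275,192), (400,352) and (467,320), and the gate is closed. Next I fit the chute pose.

```bash
cat > h.py <<'E'
from bench import r
import cv2,numpy as np
from scipy.spatial.transform import Rotation as R
from scipy.optimize import least_squares
def cam(n):
    i=r.camera_info(n); a=np.array(i["rotation"])
    M=a if a.shape==(3,3) else R.from_euler("xyz",a).as_matrix()
    return i,M
def proj(c,P):
    i,M=c; q=(np.atleast_2d(P)-i["origin"])@M
    return np.c_[i["fx"]*q[:,0]/q[:,2]+i["cx"],i["fy"]*q[:,1]/q[:,2]+i["cy"]]
def world(p,P):  # chute -> world, p=(x,y,yaw)
    P=np.atleast_2d(np.array(P,float)); c,s=np.cos(p[2]),np.sin(p[2])
    return np.c_[p[0]+c*P[:,0]-s*P[:,1],p[1]+s*P[:,0]+c*P[:,1],P[:,2]]
def chute(p,W):
    d=np.atleast_2d(W)-np.array([p[0],p[1],0]); c,s=np.cos(p[2]),np.sin(p[2])
    return np.c_[c*d[:,0]+s*d[:,1],-s*d[:,0]+c*d[:,1],d[:,2]]
E
cat > fit.py <<'E'
from h import *
t,s=cam("top"),cam("scene")
a=.4;L=[-262*np.cos(a)-4*np.sin(a),0,0]
L=lambda y:[-262*np.cos(.4)+4*np.sin(.4)*1,y,40+262*np.sin(.4)+4*np.cos(.4)]
obs=[(t,[220,-47,4],(193,167)),(t,[-290,-47,4],(436,210)),(t,[-290,85,4],(428,273)),(t,[220,85,4],(178,228)),
 (s,[-290,-47,4],(275,192)),(s,[220,-47,4],(400,352)),(s,[220,85,4],(467,320))]
f=lambda p:np.concatenate([(proj(c,world(p,P))-o).ravel() for c,P,o in obs])
q=least_squares(f,[570,120,1.4],x_scale=[100,100,1],loss="soft_l1")
p=q.x;print(p,np.round(f(p).reshape(-1,2),1));np.save("p.npy",p)
for n,c,box in (("top",t,(160,150,450,290)),("scene",s,(250,120,490,370))):
    im=cv2.imread(f"pics/{n}0.png");k=2.6 if n=="top" else 2.3
    x0,y0,x1,y1=box;im=cv2.resize(im[y0:y1,x0:x1],None,fx=k,fy=k,interpolation=cv2.INTER_CUBIC)
    def line(P,col):
        u=((proj(c,world(p,P))-[x0,y0]+.5)*k).astype(int);cv2.polylines(im,[u],False,col,1)
    line([[-290,-47,4],[220,-47,4],[220,85,4],[-290,85,4],[-290,-47,4]],(0,0,255))
    line([[192,-33,32],[192,33,32]],(0,255,0)); line([L(44),L(72)],(255,0,255))
    for y in(-37,37): line([[-250,y,20],[192,y,20]],(255,255,0))
    x=-180
    line([[x,-28,4],[x,-28,72],[x,28,72],[x,28,4]],(0,255,255))
    line([[x+252,-31,36],[x+252,31,36],[x+162,31,36],[x+162,-31,36],[x+252,-31,36]],(0,255,255))
    cv2.imwrite(f"pics/{n}1.png",im);print(im.shape)
for cn in("scene","top"):
    for l in("jar","screwdriver","wrench","spindle"):
        print(cn,l,[np.round(chute(p,d["at"])) for d in r.boxes_of(cn,l)[:1]])
E
python3 fit.py
```

```text
[599.89756334 154.70024417   1.47718065] [[-0.8 -0.9]
 [ 0.8 -0.2]
 [ 0.8  2.2]
 [-2.3  0.3]
 [-3.3 -0.9]
 [-1.   1.3]
 [ 2.1 -1.2]]
(364, 754, 3)
(575, 552, 3)
scene jar [array([[ 37., 127.,  41.]])]
scene screwdriver [array([[-149., -125.,   22.]])]
scene wrench [array([[  45., -120.,    7.]])]
scene spindle [array([[-114.,  135.,   11.]])]
top jar [array([[ 22., 134.,  70.]])]
top screwdriver [array([[-169., -115.,   21.]])]
top wrench [array([[  33., -122.,    6.]])]
top spindle [array([[-110.,  136.,   15.]])]
```

View pics/top1.png

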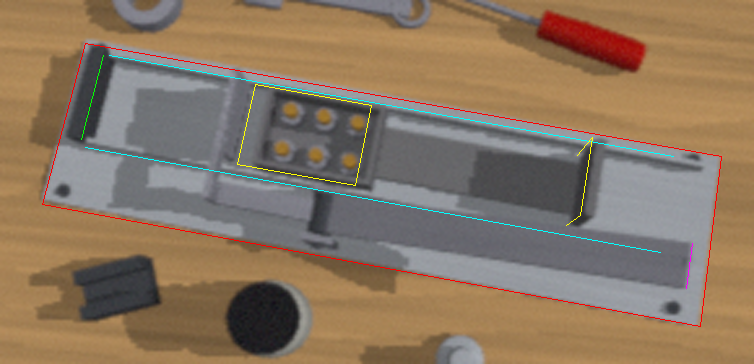

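View pics/scene1.png

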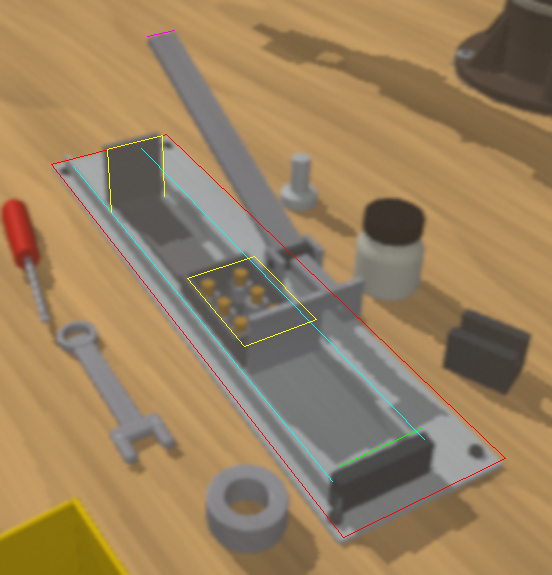

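```bash
cat >> h.py <<'E'
def goto(x,y,z,yaw=0):
    """command (scaled, tool axes) to put the TCP at chute x,y,z with tool x along chute x"""
    p=np.load("p.npy"); s=r.state()
    A=R.from_euler("xyz",s["tcp_rot"]); B=R.from_euler("xyz",[np.pi,0,p[2]+yaw])
    d=A.inv().apply(world(p,[x,y,z])[0]-s["position"])/400
    w=(A.inv()*B).as_rotvec()/np.pi
    print("to",x,y,z,"cmd",np.round(d,4),np.round(w,4))
def where():
    p=np.load("p.npy"); s=r.state()
    print("t",round(s["time"],2),"chute",np.round(chute(p,s["position"])[0],1),"yaw err",round(s["tcp_rot"][2]-p[2],4),"F chute",np.round(R.from_euler("z",-p[2]).apply(s["ft_force"]),1),"open",round(s["opening"],1))
E
python3 -c "
from h import *
where();goto(-215,27.5,210)"
```

```text
t 2.0 chute [-771.4  307.9  226.7] yaw err -1.1155 F chute [-1.  -0.1 -0.3] open 91.9
to -215 27.5 210 cmd [ 1.2413 -0.941   0.0419] [ 0.     -0.     -0.3551]
```

Call:
{"method": "apply_moves", "body": {"commands": [[0.62,-0.47,0.02,0,0,-0.18,0],[0.62,-0.47,0.02,0,0,-0.18,0],[0.62,-0.47,0.02,0,0,-0.18,0],[0.62,-0.47,0.02,0,0,-0.18,0],[0.62,-0.47,0.02,0,0,-0.18,0],[0.62,-0.47,0.02,0,0,-0.18,0],[0.62,-0.47,0.02,0,0,-0.18,0]]}}

```text
time: 2.88
position: [386.4, -321.5, 218.8]
tcp_rot: [3.141, 0.001, 0.927]
ft_force: [-0.1, -1.5, 0.0]
opening: 46.1
grip_force: 0.0
```

```bash
python3 -c "
from h import *
where();goto(-215,27.5,210)"
```

```text
t 2.88 chute [-494.   168.1  218.8] yaw err -0.5498 F chute [-1.5 -0.   0. ] open 46.1
to -215 27.5 210 cmd [ 0.7784 -0.0649  0.0216] [ 0.      0.0002 -0.175 ]
```

Call:
{"method": "apply_moves", "body": {"commands": [[0.778,-0.065,0.02,0,0,-0.175,0],[0.778,-0.065,0.02,0,0,-0.175,0],[0.778,-0.065,0.02,0,0,-0.175,0],[0.778,-0.065,0.02,0,0,-0.175,0],[0.778,-0.065,0.02,0,0,-0.175,0],[0.778,-0.065,0.02,0,0,-0.175,0],[0.778,-0.065,0.02,0,0,-0.175,0]]}}

```text
time: 3.75
position: [552.3, -58.5, 210.3]
tcp_rot: [-3.141, 0.001, 1.475]
ft_force: [0.5, -1.0, -0.1]
opening: 45.8
grip_force: 0.0
```

Run:
```python
from h import *
where();goto(-215,27.5,160)
p=np.load("p.npy")
for n in("wrist","scene"):
    im=r.get_image(n)[:,:,::-1].copy();c=cam(n)
    def line(P,col): cv2.polylines(im,[proj(c,world(p,P)).round().astype(int)],False,col,1)
    if n=="wrist":
        line([[-290,-47,4],[220,-47,4],[220,85,4],[-290,85,4],[-290,-47,4]],(0,0,255))
        x=-188
        line([[x,-28,72],[x,28,72],[x+8,28,72],[x+8,-28,72],[x,-28,72]],(0,255,255))
        line([[-241,44,146],[-241,72,146],[0,72,44],[0,44,44],[-241,44,146]],(255,0,255))
    else: im=cv2.resize(im[0:280,200:500],None,fx=2,fy=2,interpolation=cv2.INTER_CUBIC)
    cv2.imwrite(f"pics/{n}2.png",im)
```

```text
t 3.75 chute [-216.7   27.4  210.3] yaw err -0.0023 F chute [-1.  -0.6 -0.1] open 45.8
to -215 27.5 160 cmd [ 4.400e-03 -1.000e-04  1.257e-01] [-0.0003  0.0003 -0.0007]
```

View pics/wrist2.png

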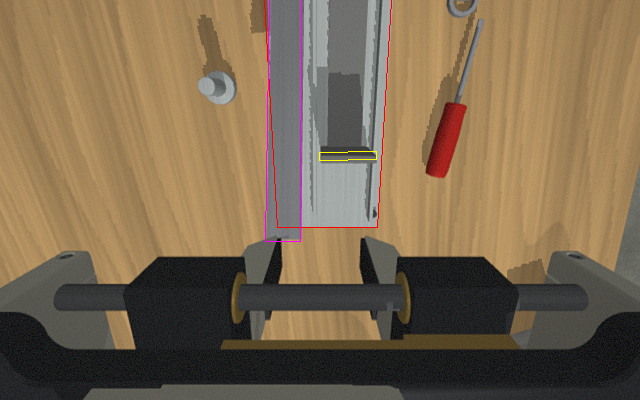

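View pics/scene2.png

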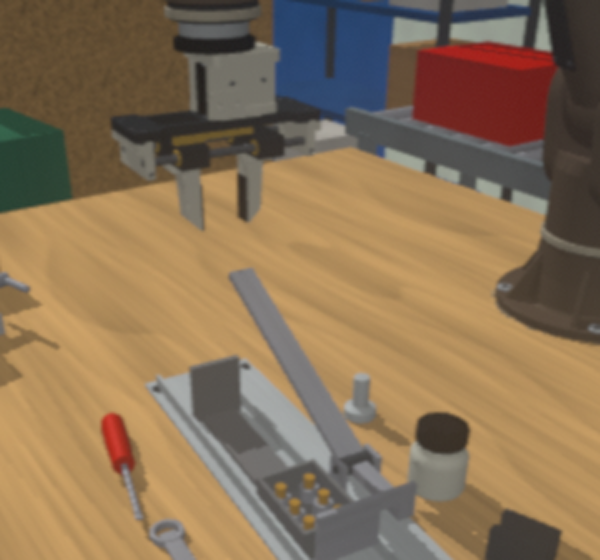

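The overlay matches: the push plate is at about rows 148-155 (chute x ≈ -187), and the lever lies under the left finger. Descending behind the plate onto the lever.

Call:
{"method": "apply_moves", "body": {"commands": [[0.004,0,0.125,0,0,0,0],[0.004,0,0.16,0,0,0,0],[0.004,0,0.2,0,0,0,0],[0.004,0,0.24,0,0,0,0],[0.004,0,0.28,0,0,0,0],[0.004,0,0.32,0,0,0,0],[0.004,0,0.35,0,0,0,0],[0.004,0,0.35,0,0,0,0]]}}

```text
time: 4.85
position: [552.1, -54.6, 69.7]
tcp_rot: [-3.14, -0.0, 1.477]
ft_force: [-1.2, 0.5, 2.2]
opening: 46.2
grip_force: 0.8
```

Run:
```python
from h import *
where();goto(-215,27.5,47)
im=r.get_image("scene")[:,:,::-1]
cv2.imwrite("pics/scene3.png",cv2.resize(im[60:360,200:500],None,fx=2,fy=2,interpolation=cv2.INTER_CUBIC))
```

```text
t 4.85 chute [-212.9   28.    69.7] yaw err 0.0001 F chute [0.4 1.3 2.2] open 46.2
to -215 27.5 47 cmd [-0.0054  0.0013  0.0568] [-0.0005 -0.      0.    ]
```

View pics/scene3.png

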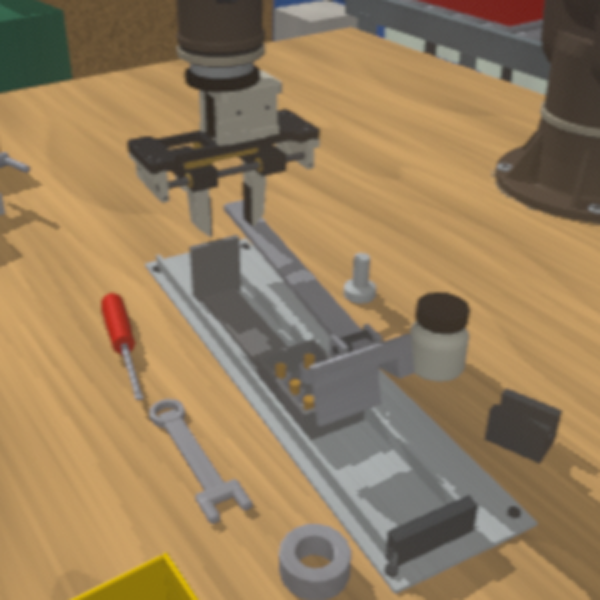

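The left finger is on the lever and the blade is partly raised. The other finger is behind the plate. I'll press on to about level.

Call:
{"method": "apply_moves", "body": {"commands": [[-0.003,0,0.03,0,0,0,0],[-0.003,0,0.05,0,0,0,0],[-0.003,0,0.058,0,0,0,0],[-0.003,0,0.058,0,0,0,0]]}}

```text
time: 5.4
position: [552.5, -56.1, 47.3]
tcp_rot: [-3.141, 0.0, 1.477]
ft_force: [-1.4, 0.1, 1.8]
opening: 45.8
grip_force: 0.8
```

Run:
```python
from h import *
where();goto(-215,27.5,45);goto(-180,27.5,45)
```

```text
t 5.4 chute [-214.3   27.5   47.3] yaw err -0.0003 F chute [0.  1.4 1.8] open 45.8
to -215 27.5 45 cmd [-0.0016 -0.0001  0.0058] [-0.0001  0.0001 -0.0001]
to -180 27.5 45 cmd [ 0.0859 -0.0001  0.0058] [-0.0001  0.0001 -0.0001]
```

Call:
{"method": "apply_moves", "body": {"commands": [[0.0,0,0.004,0,0,0,0],[0.015,0,0.004,0,0,0,0],[0.03,0,0.004,0,0,0,0],[0.042,0,0.004,0,0,0,0],[0.054,0,0.004,0,0,0,0],[0.066,0,0.004,0,0,0,0],[0.078,0,0.004,0,0,0,0],[0.09,0,0.004,0,0,0,0]]}}

```text
time: 6.4
position: [556.1, -20.6, 46.1]
tcp_rot: [3.141, 0.001, 1.476]
ft_force: [-0.3, -4.2, 4.0]
opening: 45.9
grip_force: 2.9
```

Run:
```python
from h import *
where();goto(-140,27.5,45)
im=r.get_image("scene")[:,:,::-1]
cv2.imwrite("pics/scene4.png",cv2.resize(im[60:360,200:500],None,fx=2,fy=2,interpolation=cv2.INTER_CUBIC))
```

```text
t 6.4 chute [-178.6   27.2   46.1] yaw err -0.0008 F chute [-4.2 -0.1  4. ] open 45.9
to -140 27.5 45 cmd [ 0.0965 -0.0008  0.0026] [ 0.0001  0.0003 -0.0003]
```

View pics/scene4.png

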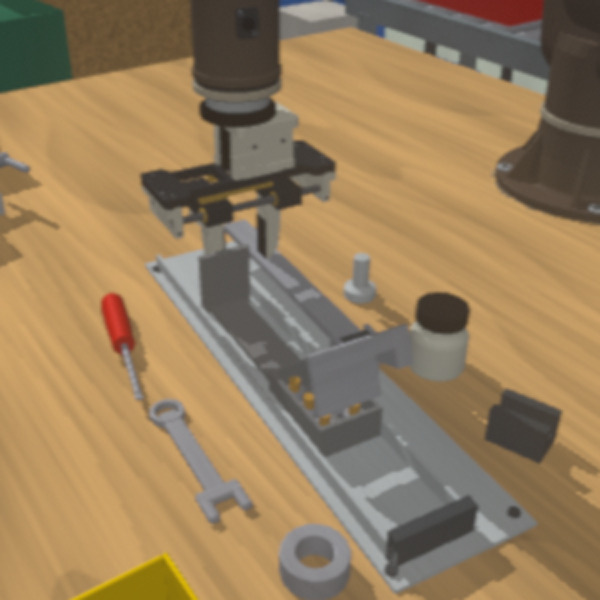

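The gate is open, the tray is moving, and the box front is passing under the blade. The push force is about 4 N. Continuing.

Call:
{"method": "apply_moves", "body": {"commands": [[0.012,0,0.001,0,0,0,0],[0.026,0,0.001,0,0,0,0],[0.04,0,0.001,0,0,0,0],[0.054,0,0.001,0,0,0,0],[0.068,0,0.001,0,0,0,0],[0.082,0,0.001,0,0,0,0],[0.096,0,0.001,0,0,0,0],[0.11,0,0.001,0,0,0,0]]}}

```text
time: 7.45
position: [560.2, 22.8, 45.7]
tcp_rot: [3.141, 0.001, 1.476]
ft_force: [-0.2, -7.3, 6.4]
opening: 46.4
grip_force: 3.5
```

Run:
```python
from h import *
where();goto(-80,27.5,45)
```

```text
t 7.45 chute [-135.    27.2   45.7] yaw err -0.0012 F chute [-7.3 -0.4  6.4] open 46.4
to -80 27.5 45 cmd [ 0.1376 -0.001   0.0016] [ 0.0001  0.0004 -0.0004]
```

Call:
{"method": "apply_moves", "body": {"commands": [[0.014,0,0.001,0,0,0,0],[0.028,0,0.001,0,0,0,0],[0.042,0,0.001,0,0,0,0],[0.056,0,0.001,0,0,0,0],[0.07,0,0.001,0,0,0,0],[0.084,0,0.001,0,0,0,0],[0.098,0,0.001,0,0,0,0],[0.112,0,0.001,0,0,0,0]]}}

```text
time: 8.45
position: [564.5, 67.0, 45.4]
tcp_rot: [3.141, 0.002, 1.476]
ft_force: [-0.8, -7.4, 6.2]
opening: 45.5
grip_force: 4.2
```

Run:
```python
from h import *
where();goto(-70,27.5,45)
```

```text
t 8.45 chute [-90.6  27.1  45.4] yaw err -0.0014 F chute [-7.5  0.1  6.2] open 45.5
to -70 27.5 45 cmd [ 0.0515 -0.0011  0.0009] [ 0.0001  0.0005 -0.0004]
```

Call:
{"method": "apply_moves", "body": {"commands": [[0.01,0,0,0,0,0,0],[0.02,0,0,0,0,0,0],[0.028,0,0,0,0,0,0],[0.034,0,0,0,0,0,0],[0.038,0,0,0,0,0,0],[0.042,0,0,0,0,0,0]]}}

```text
time: 9.2
position: [566.0, 83.5, 45.4]
tcp_rot: [3.141, 0.002, 1.476]
ft_force: [-1.1, -8.1, 7.8]
opening: 46.0
grip_force: 4.6
```

Run:
```python
from h import *
where();goto(-70,27.5,45)
```

```text
t 9.2 chute [-74.1  27.1  45.4] yaw err -0.0015 F chute [-8.1  0.4  7.8] open 46.0
to -70 27.5 45 cmd [ 0.0102 -0.001   0.0009] [ 0.      0.0006 -0.0005]
```

Call:
{"method": "apply_moves", "body": {"commands": [[0.004,0,0,0,0,0,0],[0.007,0,0,0,0,0,0],[0.01,0,0,0,0,0,0],[0.01,0,0,0,0,0,0]]}}

```text
time: 9.7
position: [566.3, 86.9, 45.4]
tcp_rot: [3.142, 0.002, 1.475]
ft_force: [-1.0, -8.1, 8.2]
opening: 46.1
grip_force: 5.5
```

Run:
```python
from h import *
where()
```

```text
t 9.7 chute [-70.6  27.1  45.4] yaw err -0.0019 F chute [-8.2  0.3  8.2] open 46.1
```

Not in contact with the stop yet, as the force is unchanged. I'll creep forward.

Call:
{"method": "apply_moves", "body": {"commands": [[0.003,0,0,0,0,0,0],[0.006,0,0,0,0,0,0],[0.008,0,0,0,0,0,0],[0.008,0,0,0,0,0,0]]}}

```text
time: 10.2
position: [566.3, 87.1, 45.4]
tcp_rot: [-3.141, 0.006, 1.473]
ft_force: [-3.4, -17.3, 13.9]
opening: 45.6
grip_force: 9.3
```

Run:
```python
from h import *
where()
```

```text
t 10.2 chute [-70.5  27.1  45.4] yaw err -0.0044 F chute [-17.6   1.8  13.9] open 45.6
```

Call:
{"method": "apply_moves", "body": {"commands": [[0.003,0,0,0,0,0,0],[0.003,0,0,0,0,0,0]]}}

```text
time: 10.45
position: [566.3, 87.1, 45.5]
tcp_rot: [-3.141, 0.007, 1.472]
ft_force: [-3.0, -20.1, 16.6]
opening: 45.9
grip_force: 11.0
```

Run:
```python
from h import *
where();goto(-75,27.5,45.4)
im=r.get_image("scene")[:,:,::-1]
cv2.imwrite("pics/scene5.png",cv2.resize(im[60:360,200:500],None,fx=2,fy=2,interpolation=cv2.INTER_CUBIC))
```

```text
t 10.45 chute [-70.4  27.1  45.5] yaw err -0.0054 F chute [-20.3   1.1  16.6] open 45.9
to -75 27.5 45.4 cmd [-0.0115 -0.0009  0.0003] [-0.0003  0.0024 -0.0017]
```

View pics/scene5.png

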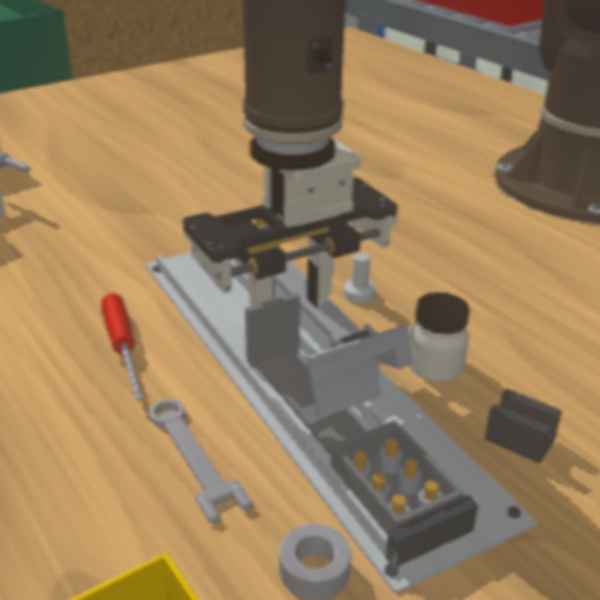

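The box sits against the end stop and the blade is over the tail. I'll back off along -x first, then rise slowly so the gate follows the finger shut.

Call:
{"method": "apply_moves", "body": {"commands": [[-0.01,0,0,0,0,0,0],[-0.025,0,0,0,0,0,0],[-0.04,0,0,0,0,0,0],[-0.04,0,-0.01,0,0,0,0],[-0.04,0,-0.025,0,0,0,0],[-0.04,0,-0.04,0,0,0,0],[-0.04,0,-0.055,0,0,0,0],[-0.04,0,-0.07,0,0,0,0]]}}

```text
time: 11.5
position: [565.1, 77.4, 73.5]
tcp_rot: [-3.142, 0.0, 1.477]
ft_force: [0.1, 2.2, 2.7]
opening: 45.9
grip_force: 1.4
```

Call:
{"method": "apply_moves", "body": {"commands": [[0,0,-0.02,0,0,0,0],[0,0,-0.04,0,0,0,0],[0,0,-0.08,0,0,0,0],[0,0,-0.16,0,0,0,0],[0,0,-0.26,0,0,0,0],[0,0,-0.36,0,0,0,0],[0,0,-0.36,0,0,0,0]]}}

```text
time: 12.38
position: [566.9, 77.6, 221.1]
tcp_rot: [3.136, -0.001, 1.477]
ft_force: [-0.5, -0.4, -1.3]
opening: 46.0
grip_force: 0.0
```

Run:
```python
from h import *
where()
im=r.get_image("scene")[:,:,::-1]
cv2.imwrite("pics/scene6.png",cv2.resize(im[60:360,200:500],None,fx=2,fy=2,interpolation=cv2.INTER_CUBIC))
```

```text
t 12.38 chute [-79.8  25.7 221.1] yaw err -0.0006 F chute [-0.4  0.4 -1.3] open 46.0
```

View pics/scene6.png

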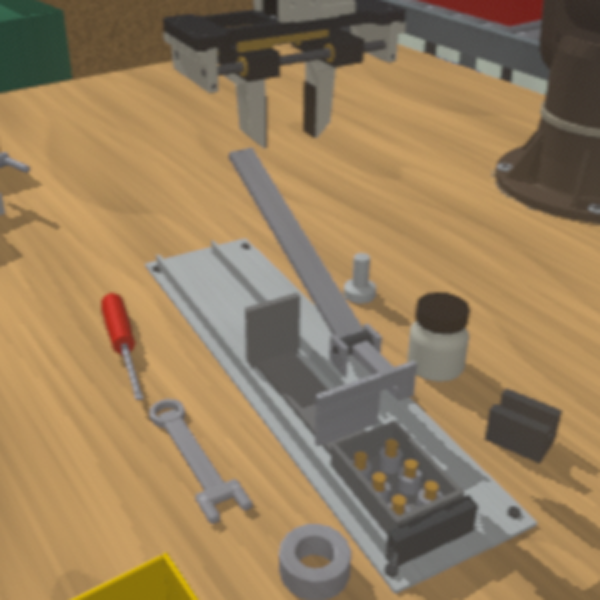

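The gate is closed behind the box at about (370,410), the tray is home, and the arm is clear.

```bash
python3 -c "
from bench import r
print(r.finish_job())"
```

```text
the job is handed in; nothing more can be done
None
```

The tray is home against the end stop, the gate is closed behind its box, the arm is clear, and the job was handed in at about 12.4 s.

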